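# Empty the specimen tray and hold it home in the corner stops

### The arm

A 7-joint arm with a two-finger parallel gripper is mounted at the origin on the work surface. World frame = base frame: x ahead of the robot, y to its left, z up, the work surface at z = 0. Lengths are in m, angles in rad, forces in N, time in s.
With the tool pointing down it reaches from about 0.4 to 0.85 m from the base axis. Payload 10.4 kg.
Tool frame: the origin (TCP) lies at the very end of the fingers, on their centre line; the grasp point (between the pads) lies r.tcp_to_grasp behind it (r.tcp_to_grasp is the distance from the TCP to the grasp point, in m); z points along the fingers, y is the line along which they close (so a half turn about z gives the same grasp; the last joint's range is limited). The gripper opens to 87 mm and grips with 3 to 60 N. Pads are 19 mm wide; open, the fingers measure 117 mm over their backs; the gripper's body (75 mm by 190 mm) begins 51 mm behind the grasp point.
Start: joints at [-1.128, 0.332, -0.065, 1.46, 0.022, 1.35, -0.088], TCP at [0.281, 0.558, 0.223] pointing down, gripper open.
Joint ranges: [-2.6, 2.6], [-0.5, 2.12], [-1.47, 1.34], [0.16, 2.42], [-1.27, 4.41], [0.06, 2.06], [-2.6, 2.6]. Speed limits (rad/s): [2.22, 2.22, 2.79, 2.79, 3.14, 3.14, 3.14].

### API

Orientations are given as a unit quaternion [x, y, z, w].
In Python, from bench import monitor, cams, ticket, r gives the robot as it stands.
- The arm moves only by the shell command python3 -m crank 'ROWS' [OPENING] [FORCE]. ROWS is a JSON object whose one key "steps" holds a list of rows, each a list of 2 entries, a list of its own where there are three numbers: the shift along the world's x, y, z in units of 25 mm (1.0 is 25 mm), then the turn, a rotation vector about the world's x, y, z in units of 5 degrees (1.0 is 5 degrees). In form: {"steps": [[[x, y, z], [ax, ay, az]], ...]}. A call has 1 to 10 rows; each row shifts and turns the commanded pose from where the row before left it; what a row does not reach is not made up. A row lasts 1/12 s, in which the tool goes at most 41.7 mm and 7.16 degrees, less where a joint would pass 70% of its speed; a pose out of reach is approached as far as the arm can. A call is refused whole if a number of a shift passes 1 or a number of a turn 1, either way. A call with a gripper value outside its range is refused whole. OPENING is the finger opening in mm, from 0 to 87, set as the call begins (- or left out, the last holds). The fingers move at their own pace and stop on an object; FORCE is the grip in N (left out, the last holds). Time passes only in rows, so rows that do not move let the fingers close. It gives the time, the measured TCP pose, the force, the opening and the grip force at its end, in the units of the state.
- monitor.read_state(): the state, without advancing time (a new reading comes with each control period).
- cams.camera(name): name is "side" or "top"; returns a dict with "pixels" (400x640x3 uint8, blue, green, red), "z_map" (400x640 float32, m along the optical axis (not along the pixel's ray), 0 where there is no reading), "vfov" (degrees; the focal length in pixels is half the picture's height over the tangent of half this angle, whatever the lens; pixels are square), "cx", "cy" (the principal point, pixels), "T" (4x4, takes a point from camera to world coordinates). Camera axes: x right, y up, looking along -z (the intrinsics and any distortion apply to the point x, -y, -z); pixel columns grow to the right and rows downward; lengths in m; the calibration is good to about 2 mm. A picture is of the moment at which its call begins.
- ticket.close_job(): hands the job in; it is judged then, once.
The state is a dict: "time": time; "joint_positions": joint angles; "joint_vel": joint speeds; "joint_torque": joint torques, N m; "ee_pos": TCP position; "eef_rot": TCP orientation; "ft_force": force on the tool from outside, world axes, zero at the start; "torque": the same for the moment, N m; "width": finger opening in m; "grip_force": force on a finger pad.
Only numpy, scipy, OpenCV 4.12 (cv2) and the standard library are available. Lean on these libraries where they do the work, as an engineer would, in place of code of your own. Each camera call takes 0.05 s, during which the arm holds its last target. There are 200 camera calls.

### The job

Lift the aluminium specimen tray with the four tested rubber buttons on it and tip all four off its open end into the grey bin. Then lay the empty tray flat on the fixture's plate and press it firmly and fully home in the corner, its closed end flush against the end stop and its long side flush against the side stop, and finish while still holding it pressed against both stops, so that the gauge can be zeroed on it. Do not knock the other things on the bench out of place.

Things in the scene. Friction and masses are not known exactly. Their poses are not given: they have to be found in the camera images.
- tray: Loose plain aluminium tray, about 0.3 kg, 130 mm (x) by 92 mm (y), floor 4 mm thick. Walls 4 mm thick, 16 mm tall from the underside, along both long sides (outer faces y = +-46 mm) and the closed end (outer face x = +65); the end at x = -65 is open, no wall. Origin: centre of underside, z up. Starts flat on the bench, open end roughly towards the robot (yaw near 0).
- fin_top (a point): Centre of the top edge of the tray's grip fin, 56 mm above the underside, over the tray's centre; axes as the tray's. The fin is 64 mm long (x), 12 mm thick (y), rises from the floor's middle line and splits the floor into two 36 mm lanes. Take it from above across its 12 mm; fingertips 19 mm or more above the tray's underside clear its walls and the buttons.
- closed_end (a point): Centre of the tray's closed end: outer face of the end wall, 8 mm above the underside (tray x = +65, y = 0 mm). This end goes against the end stop.
- bin: Plain grey plastic open bin, fixed to the bench: 150 mm (x) by 170 mm (y), 70 mm tall, walls and floor 4 mm. Origin: centre of its underside, on the bench. Stands left or right of the tray, with the fixture on the other side.
- fixture: Corner fixture, fixed to the bench: cream base plate 165 mm (x) by 127 mm (y), 12 mm thick, its +x edge carrying the end stop and its +y edge the side stop, two rigid steel bars 20 mm tall above the plate that form a right-angled corner. Origin: centre of the plate's underside, on the bench.
- corner (a point): Inner corner, on the plate's top face (12 mm above the bench) where the two stops' faces meet; axes as the fixture's, z up. End stop's face: plane x = 0; side stop's face: plane y = 0; free space at negative x and y. Fully home, the tray's closed end (x = +65 face) is on the end stop and its y = +46 side on the side stop: its origin is at (-65, -46, 0) mm here, axes parallel.
- stop_end: The end stop: steel bar 15 mm (x) by 127 mm (y) by 20 mm tall. Origin: centre of its underside, 7.5 mm behind its contact face, which looks to -x; axes as the fixture's. A small dial gauge stands behind it, top 73 mm above the plate. Rubbing on the plate and on the other stop uses up part of a push: bear only lightly on the plate and push about 10 N each way.
- stop_side: The side stop: steel bar 150 mm (x) by 15 mm (y) by 20 mm tall, square to the end stop. Origin: centre of its underside, 7.5 mm behind its contact face, which looks to -y; axes as the fixture's.
- button1_center (a point): Centre of test button 1 of 4: black hard-rubber disc, 29 mm diameter, 12.5 mm thick, 12 g, lying flat in the tray's +y lane at the start. Buttons slide freely off the open end once the tray is tipped past about 35 degrees; 45 to 50 degrees empties it in about a second.
- button2_center (a point): Centre of test button 2 of 4: black hard-rubber disc, 29 mm diameter, 12.5 mm thick, 12 g, lying flat in the tray's +y lane at the start. Buttons slide freely off the open end once the tray is tipped past about 35 degrees; 45 to 50 degrees empties it in about a second.
- button3_center (a point): Centre of test button 3 of 4: black hard-rubber disc, 29 mm diameter, 12.5 mm thick, 12 g, lying flat in the tray's -y lane at the start. Buttons slide freely off the open end once the tray is tipped past about 35 degrees; 45 to 50 degrees empties it in about a second.
- button4_center (a point): Centre of test button 4 of 4: black hard-rubber disc, 29 mm diameter, 12.5 mm thick, 12 g, lying flat in the tray's -y lane at the start. Buttons slide freely off the open end once the tray is tipped past about 35 degrees; 45 to 50 degrees empties it in about a second.
- weight: Bystander: plain steel test weight, upright cylinder 52 mm diameter, 70 mm tall with its small knob. Origin: centre of underside.
- ref_block: Bystander: dark steel square block 50 x 50 x 16 mm, lying flat. Origin: centre of underside.
- slabs: Bystander: stack of three black rubber slabs, 70 x 50 x 18 mm in all. Origin: centre of underside.
- jar: Bystander: glass jar with white lid, 52 mm diameter, 70 mm tall. Origin: centre of underside.
- screwdriver: Bystander: screwdriver lying on the bench, along its x axis.
- collar: Bystander: steel ring 56 mm outside, 34 mm inside, 18 mm tall. Origin: centre of underside.
- dish: Bystander: white ceramic dish 80 mm wide, 22 mm tall. Origin: centre of underside.

How it is judged:
By the outcome, as a careful person would: the job done as asked, in the order asked, and still so for the second after the job is handed in, while the arm keeps its last pose, push and grip.
It also fails if it takes over 72 s, if anything falls off the work surface, if the arm or the gripper's body presses on something with over 40 N, if the wrist force passes 120 N, or if a joint passes its speed limit or range.

## Working session

There is one attempt and no reset: what is moved stays moved. The work goes in short steps, Python scripts to look and compute and a shell command to move; the robot and the scene stay as the last step left them, time stands still between calls to the robot, and variables do not carry over. Pictures are saved under pics/ and viewed, at most 10 in all, crops included, and the job is handed in when it is done.

```bash
ls; mkdir -p pics; python3 - <<'E'
from bench import monitor,cams,ticket,r
import cv2
s=monitor.read_state();print(s['time'],s['ee_pos'],s['eef_rot'],s['width'],s['ft_force'],r.tcp_to_grasp)
for n in('top','side'):
    c=cams.camera(n);cv2.imwrite(f'pics/{n}0.png',c['pixels']);print(n,c['vfov'],c['cx'],c['cy'],c['T'].round(4).tolist(),[k for k in c], (c['z_map']>0).mean())
E
```

```text
pics
0.0 [0.28057277 0.55806888 0.22177223] [ 2.30829908e-01  9.72993876e-01 -6.73754420e-04 -1.28045141e-04] 0.08714668690050699 [ 0.1492897   0.7723864  -0.82608953] 0.0187
top 46.77125207373067 322.8711690639735 198.2104075042358 [[0.0068, 0.9831, -0.1832, 0.3059], [-1.0, 0.0057, -0.0064, -0.013], [-0.0052, 0.1832, 0.9831, 1.6758], [0.0, 0.0, 0.0, 1.0]] ['pixels', 'z_map', 'vfov', 'cx', 'cy', 'T'] 0.996
side 55.19045782796763 323.1872074117804 197.59480580658604 [[0.9902, 0.0935, -0.1042, 0.4677], [-0.1388, 0.7537, -0.6424, -0.7126], [0.0184, 0.6506, 0.7592, 0.8837], [0.0, 0.0, 0.0, 1.0]] ['pixels', 'z_map', 'vfov', 'cx', 'cy', 'T'] 0.9961953125
```

View pics/top0.png

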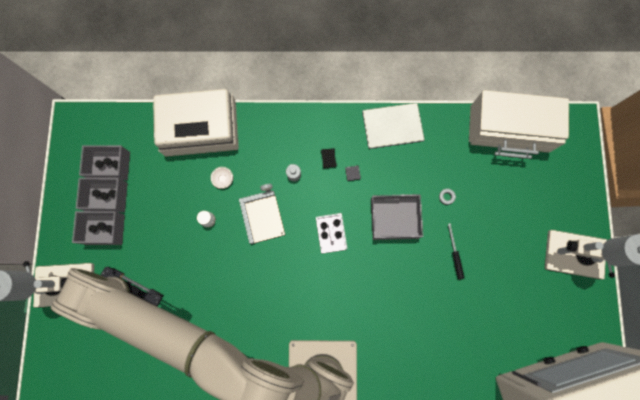

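View pics/side0.png

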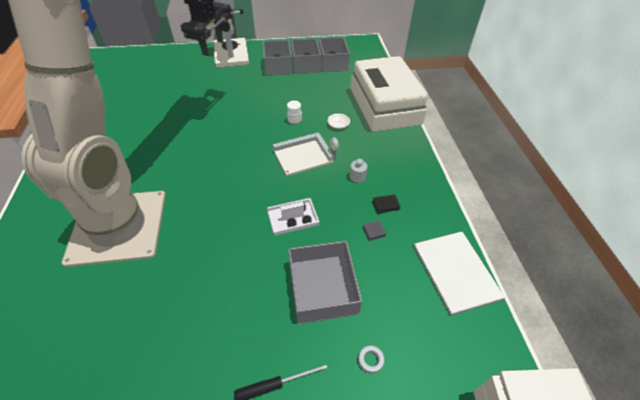

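The top view shows the fixture at about (262,218), tray (331,233) and bin (397,217). The side view shows the tray at (293,216), fixture (303,154) and bin (324,281). Next I'll measure them.

```bash
cat > h.py <<'E'
from bench import monitor,cams,ticket,r
import numpy as np,cv2
from scipy.spatial.transform import Rotation as R
def cam(n):
    c=cams.camera(n);c['f']=200/np.tan(np.radians(c['vfov']/2));return c
def ray(c,uv,z):
    uv=np.atleast_2d(uv).astype(float)
    d=np.c_[(uv[:,0]-c['cx'])/c['f'],-(uv[:,1]-c['cy'])/c['f'],-np.ones(len(uv))]@c['T'][:3,:3].T
    o=c['T'][:3,3];return o+d*((z-o[2])/d[:,2])[:,None]
def proj(c,P):
    p=(np.atleast_2d(P)-c['T'][:3,3])@c['T'][:3,:3]
    return np.c_[c['cx']+c['f']*p[:,0]/-p[:,2],c['cy']-c['f']*p[:,1]/-p[:,2]]
def cloud(c):
    v,u=np.mgrid[:400,:640];z=c['z_map']
    p=np.stack([(u-c['cx'])/c['f']*z,-(v-c['cy'])/c['f']*z,-z],-1)
    return p@c['T'][:3,:3].T+c['T'][:3,3]
E
python3 - <<'E'
from h import *
for n,(x0,y0,x1,y1) in dict(top=(235,175,355,265),side=(255,120,375,210+30)).items():
    c=cam(n);b=c['pixels'];np.savez(f'{n}0.npz',**c)
    k=6 if n=='top' else 5
    cv2.imwrite(f'pics/{n}c.png',cv2.resize(b[y0:y1,x0:x1],None,fx=k,fy=k,interpolation=cv2.INTER_CUBIC))
    P=cloud(c);hsv=cv2.cvtColor(b,cv2.COLOR_BGR2HSV)
    g=((hsv[...,0]>55)&(hsv[...,0]<85)&(hsv[...,1]>90))
    m=g&(c['z_map']>0)&(P[...,0]>.4)&(P[...,0]<.8)&(abs(P[...,1])<.4)
    print(n,'bench z',P[m][:,2].mean().round(4),P[m][:,2].std().round(4))
    nn,l,st,ce=cv2.connectedComponentsWithStats((~g).astype(np.uint8))
    for i in range(1,nn):
        if 60<st[i,4]<6000:
            q=P[l==i];
            pts=np.argwhere(l==i)[:,::-1].astype(np.float32);rc=cv2.minAreaRect(ray(c,pts,0)[:,:2].astype(np.float32))
            print(st[i],'zmax',np.percentile(q[:,2],98).round(3),'rect@z0',np.round(rc[0],4),np.round(rc[1],4),round(rc[2],1))
E
```

```text
top bench z 0.0005 0.0042
[  72  145   58  100 4854] zmax 0.082 rect@z0 [0.6311 0.8186] [0.3738 0.184 ] 0.1
[322 149  14  19 215] zmax 0.025 rect@z0 [ 0.7717 -0.021 ] [0.0679 0.0461] 8.6
[285 164  16  17 217] zmax 0.074 rect@z0 [0.717  0.1116] [0.0613 0.0561] 0.3
[210 166  24  23 431] zmax 0.026 rect@z0 [0.6965 0.3759] [0.084  0.0864] 0.3
[345 166  16  15 194] zmax 0.023 rect@z0 [ 0.716  -0.1121] [0.0545 0.0516] 8.6
[ 239  183   47   61 1864] zmax 0.078 rect@z0 [0.5619 0.2257] [0.2043 0.1378] 15.6
[439 188  17  17 183] zmax 0.026 rect@z0 [ 0.6283 -0.4585] [0.0564 0.062 ] 44.4
[ 371  194   52   46 2250] zmax 0.072 rect@z0 [ 0.5524 -0.2719] [0.1651 0.1849] 2.1
[196 210  20  18 262] zmax 0.077 rect@z0 [0.5403 0.4272] [0.0723 0.0566] 64.1
[ 315  213   33   41 1062] zmax 0.058 rect@z0 [ 0.4909 -0.0326] [0.14   0.1014] 9.3
[448 223  15  56 231] zmax 0.033 rect@z0 [ 0.4301 -0.4783] [0.2003 0.0191] 9.7
side bench z 0.0004 0.0019
[286 100  17  24 332] zmax 0.072 rect@z0 [0.5398 0.4729] [0.143  0.0578] 87.8
[327 113  24  17 321] zmax 0.024 rect@z0 [0.6968 0.3965] [0.0943 0.0851] 81.6
[ 273  132   66   44 1929] zmax 0.076 rect@z0 [0.5703 0.2481] [0.227  0.1654] 15.3
[349 158  19  25 366] zmax 0.07 rect@z0 [0.7184 0.1394] [0.1119 0.0565] 75.0
[373 195  27  18 353] zmax 0.021 rect@z0 [ 0.7733 -0.011 ] [0.0733 0.0591] 3.5
[ 267  198   53   37 1390] zmax 0.057 rect@z0 [ 0.4906 -0.021 ] [0.1391 0.1088] 9.3
[363 220  23  20 313] zmax 0.018 rect@z0 [ 0.7154 -0.1015] [0.0548 0.0572] 9.0
[ 288  241   74   83 4852] zmax 0.071 rect@z0 [ 0.5516 -0.2369] [0.1665 0.2163] 1.6
[358 345  27  29 470] zmax 0.02 rect@z0 [ 0.6282 -0.4486] [0.0604 0.0583] 34.9
[235 365  92  35 740] zmax 0.027 rect@z0 [ 0.4282 -0.4685] [0.2025 0.0243] 10.1
```

View pics/topc.png

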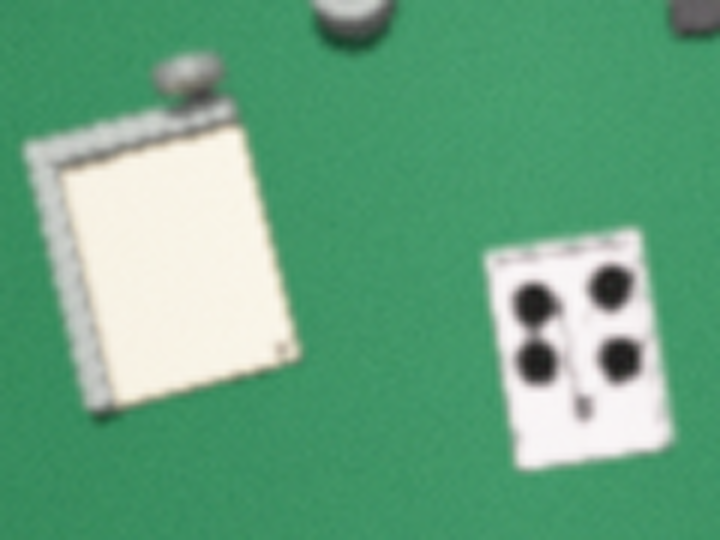

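View pics/sidec.png

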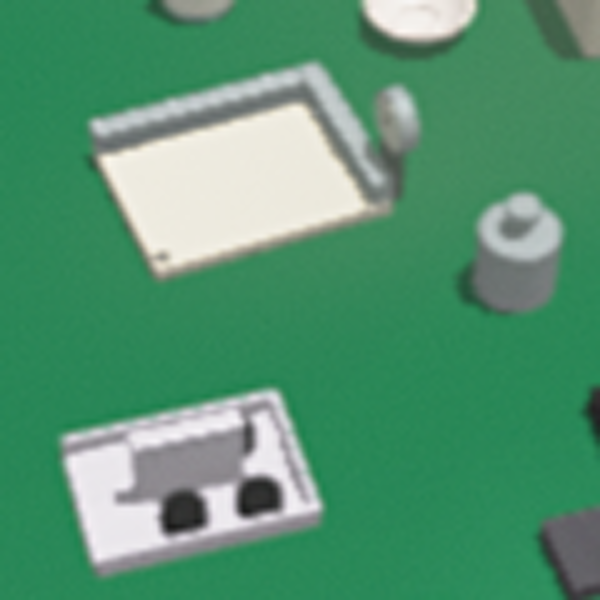

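The crops show the tray's three rims at about top (560,340)/6, with its closed end away from the robot and the fin in the middle. The fixture's cream area has stops on its far and left edges. I'll measure both precisely.

```bash
cat > meas.py <<'E'
from h import *
def rect(c,box,z,thr,k=8):
    x0,y0,x1,y1=box;b=c['pixels'][y0:y1,x0:x1]
    b=cv2.resize(b,None,fx=k,fy=k,interpolation=cv2.INTER_CUBIC)
    m=thr(b.astype(int)).astype(np.uint8)
    cs,_=cv2.findContours(m,cv2.RETR_EXTERNAL,cv2.CHAIN_APPROX_NONE)
    p=max(cs,key=cv2.contourArea)[:,0].astype(float)
    uv=(p+.5)/k-.5+[x0,y0]
    return cv2.minAreaRect(ray(c,uv,z)[:,:2].astype(np.float32))
E
python3 - <<'E'
from meas import *
for n,fb,tb,bb in (('top',(240,190,290,245),(312,208,352,257),(365,188,428,246)),('side',(270,130,340,178),(262,195,322,238),(280,235,370,330))):
    c=dict(np.load(n+'0.npz'));
    print(n,'fix px',c['pixels'][218 if n=='top' else 155,265 if n=='top' else 300],'tray',c['pixels'][246 if n=='top' else 222,332 if n=='top' else 278])
    cream=lambda b:(b[...,2]>150)&(b[...,2]-b[...,0]>3)&(b[...,2]>b[...,1]-10)
    white=lambda b:(b[...,2]>140)
    notg=lambda b:(b[...,1]-b[...,2]<50)
    for nm,a in (('fix',rect(c,fb,.012,cream)),('tray',rect(c,tb,.016,notg)),('bin',rect(c,bb,.07,notg))):print(nm,np.round(a[0],4),np.round(a[1],4),round(a[2],2))
    P=cloud(c);m=np.hypot(P[...,0]-.49,P[...,1]+.03)<.08
    q=P[m&(P[...,2]>.045)][:,:2];print('fin',len(q),q.mean(0).round(4),[np.round(v,4) for v in cv2.minAreaRect(q.astype(np.float32))])
E
```

```text
top fix px [231 243 248] tray [239 237 243]
fix [0.5398 0.2131] [0.1531 0.1191] 15.47
tray [ 0.4891 -0.0323] [0.1381 0.0992] 9.33
bin [ 0.5364 -0.2605] [0.1717 0.1806] 1.96
fin 65 [ 0.4898 -0.0305] [array([ 0.4889, -0.0307]), array([0.0616, 0.0119]), np.float64(9.3014)]
side fix px [222 234 237] tray [237 233 236]
fix [0.5453 0.213 ] [0.1619 0.1232] 15.66
tray [ 0.4901 -0.0337] [0.1369 0.1072] 9.16
bin [ 0.5443 -0.2745] [0.156 0.2  ] 1.86
fin 125 [ 0.4908 -0.0313] [array([ 0.4907, -0.0292]), array([0.0636, 0.015 ]), np.float64(9.9673)]
```

```bash

python3 -m crank '{"steps":[[[0.35,-0.98,0],[0,0,0.3]],[[0.35,-0.98,0],[0,0,0.3]],[[0.35,-0.98,0],[0,0,0.3]],[[0.35,-0.98,0],[0,0,0.3]],[[0.35,-0.98,0],[0,0,0.3]],[[0.35,-0.98,0],[0,0,0.3]],[[0.35,-0.98,0],[0,0,0.3]],[[0.35,-0.98,0],[0,0,0.3]]]}' 87 60
python3 -m crank '{"steps":[[[0.35,-0.98,0],[0,0,0.3]],[[0.35,-0.98,0],[0,0,0.3]],[[0.35,-0.98,0],[0,0,0.3]],[[0.35,-0.98,0],[0,0,0.3]],[[0.35,-0.98,0],[0,0,0.3]],[[0.35,-0.98,0],[0,0,0.3]],[[0.35,-0.98,0],[0,0,0.3]],[[0.35,-0.98,0],[0,0,0.3]]]}'
python3 -m crank '{"steps":[[[0.35,-0.98,0],[0,0,0.3]],[[0.35,-0.98,0],[0,0,0.3]],[[0.35,-0.98,0],[0,0,0.3]],[[0.35,-0.98,0],[0,0,0.3]],[[0.35,-0.98,0],[0,0,0.3]],[[0.35,-0.98,0],[0,0,0.3]],[[0.35,-0.98,0],[0,0,0.3]],[[0.35,-0.98,0],[0,0,0.3]],[[0,0,0],[0,0,0]]]}'
cat > st.py <<'E'
from h import *
s=monitor.read_state();M=R.from_quat(s['eef_rot']).as_matrix()
print('t',round(s['time'],2),'p',np.round(s['ee_pos'],4),'y-yaw-90',round(np.degrees(np.arctan2(M[1,1],M[0,1]))-90,2),'z',M[:,2].round(3),'F',np.round(s['ft_force'],1),'M',np.round(s['torque'],2),'w',round(s['width'],4),'g',round(s['grip_force'],1),'q',np.round(s['joint_positions'],2))
E
python3 st.py
```

```text
time: 0.87
ee_pos: [0.3509, 0.3611, 0.2225]
eef_rot: [0.127, 0.992, 0.0, -0.0]
ft_force: [0.9, 0.7, 0.1]
width: 0.087
grip_force: 0.0
time: 1.53
ee_pos: [0.4209, 0.1651, 0.2226]
eef_rot: [0.023, 1.0, 0.0, 0.0]
ft_force: [0.8, 0.1, 0.4]
width: 0.0868
grip_force: 0.0
time: 2.28
ee_pos: [0.4914, -0.0347, 0.2227]
eef_rot: [-0.079, 0.997, -0.001, 0.0]
ft_force: [-0.5, -1.2, 0.5]
width: 0.0869
grip_force: 0.0
t 2.28 p [ 0.4914 -0.0347  0.2227] y-yaw-90 9.06 z [ 0.001 -0.002 -1.   ] F [-0.5 -1.2  0.5] M [0.05 0.08 0.  ] w 0.0869 g 0.0 q [-0.49  0.02  0.47  1.82 -0.01  1.3   1.72]
```

```bash

python3 -m crank '{"steps":[[[0,0.14,-0.7],[0,0,0]],[[0,0,-1],[0,0,0]],[[0,0,-1],[0,0,0]],[[0,0,-1],[0,0,0]],[[0,0,-1],[0,0,0]],[[0,0,-1],[0,0,0]],[[0,0,-1],[0,0,0]],[[0,0,-0.8],[0,0,0]],[[0,0,-0.5],[0,0,0]],[[0,0,0],[0,0,0]]]}'
python3 -m crank '{"steps":[[[0,0,0],[0,0,0]],[[0,0,0],[0,0,0]],[[0,0,0],[0,0,0]],[[0,0,0],[0,0,0]],[[0,0,0],[0,0,0]],[[0,0,0],[0,0,0]],[[0,0,0],[0,0,0]],[[0,0,0],[0,0,0]],[[0,0,0],[0,0,0]],[[0,0,0],[0,0,0]]]}' 0 60
python3 st.py
```

```text
time: 3.12
ee_pos: [0.4886, -0.0258, 0.0201]
eef_rot: [-0.081, 0.997, -0.0, -0.002]
ft_force: [-0.3, -0.5, 0.3]
width: 0.0873
grip_force: 0.0
time: 3.95
ee_pos: [0.4907, -0.0261, 0.0226]
eef_rot: [-0.081, 0.997, 0.0, -0.0]
ft_force: [-1.0, 0.6, -0.0]
width: 0.0285
grip_force: 0.0
t 3.95 p [ 0.4907 -0.0261  0.0226] y-yaw-90 9.31 z [-0.  0. -1.] F [-1.   0.6 -0. ] M [0.02 0.01 0.01] w 0.0285 g 0.0 q [-0.44  0.28  0.45  2.03 -0.16  0.86  1.83]
```

```bash

python3 -m crank '{"steps":[[[0,-0.2,0],[0,0,0]],[[0,0,0],[0,0,0]],[[0,0,0],[0,0,0]],[[0,0,0],[0,0,0]],[[0,0,0],[0,0,0]],[[0,0,0],[0,0,0]],[[0,0,0],[0,0,0]],[[0,0,0],[0,0,0]],[[0,0,0],[0,0,0]],[[0,0,0],[0,0,0]]]}'
python3 -m crank '{"steps":[[[0,0,0.3],[0,0,0]],[[0,0,0.5],[0,0,0]],[[0,0,0.5],[0,0,0]],[[0,0,0.5],[0,0,0]],[[0,0,0.2],[0,0,0]],[[0,0,0],[0,0,0]],[[0,0,0],[0,0,0]]]}'
python3 st.py
```

```text
time: 4.78
ee_pos: [0.4906, -0.0313, 0.0226]
eef_rot: [-0.081, 0.997, -0.0, -0.0]
ft_force: [-2.4, -3.4, 1.7]
width: 0.0115
grip_force: 60.0
time: 5.37
ee_pos: [0.4906, -0.0307, 0.0724]
eef_rot: [-0.081, 0.997, 0.0, 0.0]
ft_force: [-0.8, 0.5, -4.5]
width: 0.0114
grip_force: 60.0
t 5.37 p [ 0.4906 -0.0307  0.0724] y-yaw-90 9.34 z [-0.  0. -1.] F [-0.8  0.5 -4.5] M [0.06 0.02 0.07] w 0.0114 g 60.0 q [-0.46  0.19  0.47  2.   -0.11  0.97  1.8 ]
```

```bash

python3 -m crank '{"steps":[[[0,0,0.4],[0,0,0]],[[0,0,0.7],[0,0,0]],[[0,0,0.8],[0,0,0]],[[0,0,0.8],[0,0,0]],[[0,0,0.8],[0,0,0]],[[0,0,0.7],[0,0,0]],[[0,0,0.5],[0,0,0]],[[0.1,-0.2,0],[0,0,-0.1]],[[0.2,-0.4,0],[0,0,-0.1]],[[0.25,-0.6,0],[0,0,-0.1]]]}'
python3 -m crank '{"steps":[[[0.3,-0.7,0],[0,0,-0.1]],[[0.3,-0.8,0],[0,0,-0.1]],[[0.3,-0.8,0],[0,0,-0.1]],[[0.3,-0.8,0],[0,0,-0.1]],[[0.3,-0.8,0],[0,0,-0.1]],[[0.3,-0.8,0],[0,0,-0.1]],[[0.3,-0.8,0],[0,0,-0.1]],[[0.3,-0.8,0],[0,0,-0.1]],[[0.3,-0.7,0],[0,0,-0.1]],[[0.25,-0.6,0],[0,0,-0.1]]]}'
python3 -m crank '{"steps":[[[0.2,-0.4,0],[0,0,-0.1]],[[0.1,-0.2,0],[0,0,0]],[[0,0,0],[0,0,0]],[[0,0,0],[0,0,0]]]}'
python3 st.py; python3 - <<'E'
from h import *
a=cam('side')['pixels'];cv2.imwrite('pics/s2.png',cv2.resize(a[130:350,180:440],None,fx=3,fy=3)[:600])
E
```

```text
time: 6.2
ee_pos: [0.5042, -0.061, 0.189]
eef_rot: [-0.069, 0.998, 0.0, -0.001]
ft_force: [0.1, 0.3, -2.4]
width: 0.0114
grip_force: 60.0
time: 7.03
ee_pos: [0.5775, -0.2537, 0.188]
eef_rot: [-0.023, 1.0, -0.0, -0.001]
ft_force: [-0.7, 0.2, -4.0]
width: 0.0115
grip_force: 60.0
time: 7.37
ee_pos: [0.5855, -0.2658, 0.1894]
eef_rot: [-0.02, 1.0, 0.0, -0.001]
ft_force: [0.1, 0.6, -4.6]
width: 0.0116
grip_force: 60.0
t 7.37 p [ 0.5855 -0.2658  0.1894] y-yaw-90 2.32 z [-0.001  0.    -1.   ] F [ 0.1  0.6 -4.6] M [0.04 0.08 0.05] w 0.0116 g 60.0 q [-0.11  0.44  0.63  1.48 -0.26  1.31  2.15]
```

View pics/s2.png

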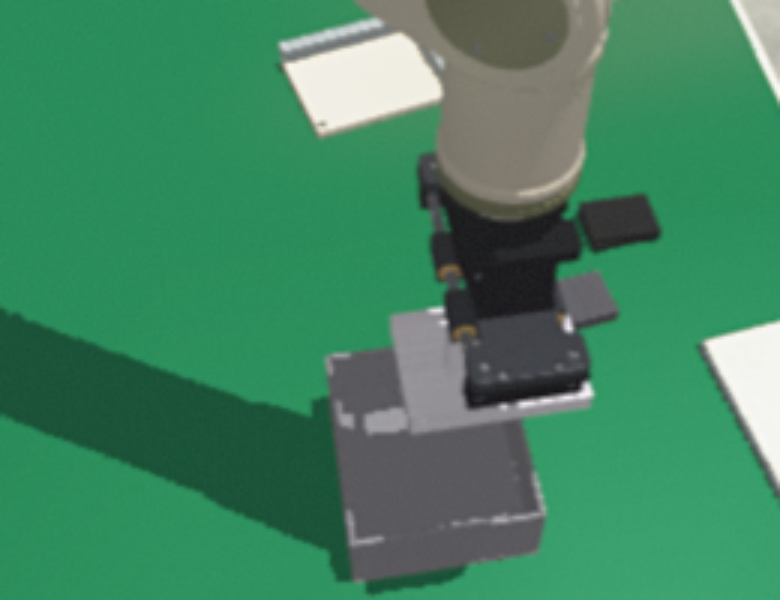

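The tray hangs level over the bin, its open end at about (410,370) in the crop. Now tipping.

```bash

python3 -m crank '{"steps":[[[0,0,-0.08],[0,-0.5,0]],[[0,0,-0.08],[0,-0.8,0]],[[0,0,-0.08],[0,-1,0]],[[0,0,-0.08],[0,-1,0]],[[0,0,-0.08],[0,-1,0]],[[0,0,-0.08],[0,-1,0]]]}'; python3 st.py
python3 -m crank '{"steps":[[[0,0,-0.08],[0,-1,0]],[[0,0,-0.08],[0,-1,0]],[[0,0,-0.08],[0,-1,0]],[[0,0,-0.08],[0,-1,0]],[[0,0,0],[0,-0.5,0]],[[0,0,0],[0,0,0]],[[0,0,0],[0,0,0]],[[0,0,0],[0,0,0]],[[0,0,0],[0,0,0]]]}'; python3 st.py
python3 -m crank '{"steps":[[[0,0,0],[0,0,0]],[[0,0,0],[0,0,0]],[[0,0,0],[0,0,0]],[[0,0,0],[0,0,0]],[[0,0,0],[0,0,0]],[[0,0,0],[0,0,0]],[[0,0,0],[0,0,0]],[[0,0,0],[0,0,0]],[[0,0,0],[0,0,0]],[[0,0,0],[0,0,0]]]}'; python3 st.py
 python3 - <<'E'
from h import *
a=cam('side')['pixels'];b=cam('top')['pixels']
a=cv2.resize(a[200:340,240:400],None,fx=2.5,fy=2.5);b=cv2.resize(b[170:265,350:450],None,fx=3.6842,fy=3.6842)
cv2.imwrite('pics/s3.png',np.hstack([a,b[:350]]))
E
```

```text
time: 7.92
ee_pos: [0.5855, -0.2649, 0.1786]
eef_rot: [-0.02, 0.973, -0.005, 0.231]
ft_force: [0.7, 0.2, -4.3]
width: 0.0116
grip_force: 60.0
t 7.92 p [ 0.5855 -0.2649  0.1786] y-yaw-90 2.13 z [ 0.45   0.001 -0.893] F [ 0.7  0.2 -4.3] M [0.12 0.96 0.04] w 0.0116 g 60.0 q [-0.08  0.13  0.59  1.91 -0.43  0.75  2.37]
time: 8.67
ee_pos: [0.5847, -0.2668, 0.1661]
eef_rot: [-0.021, 0.952, -0.004, 0.305]
ft_force: [-0.1, 0.3, -4.6]
width: 0.0116
grip_force: 60.0
t 8.67 p [ 0.5847 -0.2668  0.1661] y-yaw-90 2.21 z [ 0.581  0.006 -0.814] F [-0.1  0.3 -4.6] M [ 0.02  1.2  -0.02] w 0.0116 g 60.0 q [ 0.45  0.09  0.07  2.02 -0.6   0.56  2.57]
time: 9.5
ee_pos: [0.5842, -0.2676, 0.1657]
eef_rot: [-0.021, 0.952, -0.004, 0.305]
ft_force: [-0.0, 0.5, -4.0]
width: 0.0114
grip_force: 60.0
t 9.5 p [ 0.5842 -0.2676  0.1657] y-yaw-90 2.12 z [ 0.581  0.005 -0.814] F [-0.   0.5 -4. ] M [0.05 1.22 0.01] w 0.0114 g 60.0 q [ 0.46  0.1   0.06  2.02 -0.6   0.56  2.57]
```

View pics/s3.png

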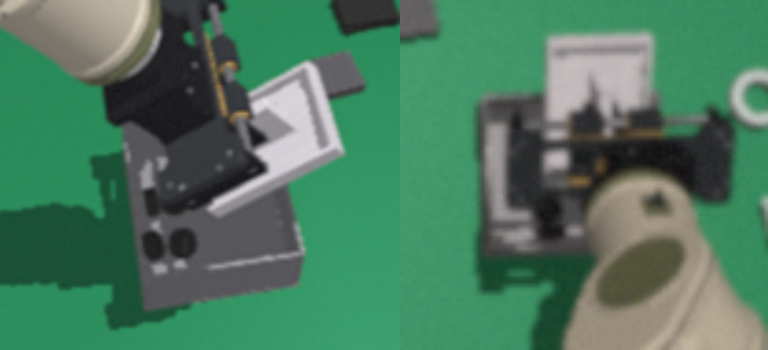

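Three buttons lie in the bin at about (150-185,200-245). The tilt stopped at 35.5° because joint 7 reached its limit. I'll yaw the tool to free it, then tip further.

```bash

python3 -m crank '{"steps":[[[0,0.06,0],[0,0,0.75]],[[0,0.06,0],[0,0,0.75]],[[0,0.06,0],[0,0,0.75]],[[0,0.06,0],[0,0,0.75]],[[0,0,0],[0.2,-0.7,0]],[[0,0,0],[0.2,-0.7,0]],[[0,0,0],[0.2,-0.7,0]],[[0,0,0],[0.2,-0.7,0]],[[0,0,0],[0,0,0]],[[0,0,0],[0,0,0]]]}'; python3 st.py
```

```text
time: 10.43
ee_pos: [0.5765, -0.2662, 0.1369]
eef_rot: [-0.058, 0.943, 0.022, 0.327]
ft_force: [0.3, 0.9, -2.2]
width: 0.011
grip_force: 60.0
t 10.43 p [ 0.5765 -0.2662  0.1369] y-yaw-90 7.13 z [ 0.615  0.08  -0.784] F [ 0.3  0.9 -2.2] M [-0.16  1.28  0.02] w 0.011 g 60.0 q [ 1.5   0.3  -1.    2.01 -0.39  0.48  2.58]
```

```bash

python3 -m crank '{"steps":[[[0.05,0,0.4],[0,0,0]],[[0.05,0,0.5],[0,0,0]],[[0.05,0,0.4],[0,0,0]],[[0.05,0,0.2],[0,0,-0.4]],[[0.05,-0.05,0],[0,0,-0.7]],[[0,-0.05,0],[0,0,-0.7]],[[0,-0.05,0],[0,0,-0.7]],[[0,-0.05,0],[0,0,-0.7]],[[0,0,0],[0,0,0]],[[0,0,0],[0,0,0]]]}'; python3 st.py
```

```text
time: 11.27
ee_pos: [0.5851, -0.2674, 0.1761]
eef_rot: [0.069, 0.942, -0.024, 0.328]
ft_force: [-0.2, -0.0, -4.3]
width: 0.0119
grip_force: 60.0
t 11.27 p [ 0.5851 -0.2674  0.1761] y-yaw-90 -8.34 z [ 0.614 -0.09  -0.784] F [-0.2 -0.  -4.3] M [ 0.24  1.3  -0.02] w 0.0119 g 60.0 q [ 1.35  0.11 -0.91  2.04 -0.29  0.41  2.13]
```

```bash

python3 -m crank '{"steps":[[[0,-0.05,0],[0,0,-0.5]],[[0,-0.05,0],[0,0,-0.6]],[[0,-0.05,0],[0,0,-0.5]],[[0,0,0],[-0.15,-0.55,0]],[[0,0,0],[-0.15,-0.6,0]],[[0,0,0],[-0.15,-0.6,0]],[[0,0,0],[-0.15,-0.5,0]],[[0,0,0],[0,0,0]],[[0,0,0],[0,0,0]],[[0,0,0],[0,0,0]]]}'; python3 st.py
python3 -m crank '{"steps":[[[0,0,0],[0,0,0]],[[0,0,0],[0,0,0]],[[0,0,0],[0,0,0]],[[0,0,0],[0,0,0]],[[0,0,0],[0,0,0]],[[0,0,0],[0,0,0]],[[0,0,0],[0,0,0]],[[0,0,0],[0,0,0]]]}'; python3 st.py
 python3 - <<'E'
from h import *
a=cam('side')['pixels'];b=cam('top')['pixels']
a=cv2.resize(a[200:340,240:400],None,fx=2.5,fy=2.5);b=cv2.resize(b[170:265,350:450],None,fx=3.6842,fy=3.6842)
cv2.imwrite('pics/s4.png',np.hstack([a,b[:350]]))
E
```

```text
time: 12.1
ee_pos: [0.5858, -0.2711, 0.1754]
eef_rot: [0.131, 0.904, -0.051, 0.403]
ft_force: [1.1, -0.2, -2.9]
width: 0.0115
grip_force: 60.0
t 12.1 p [ 0.5858 -0.2711  0.1754] y-yaw-90 -16.21 z [ 0.716 -0.199 -0.669] F [ 1.1 -0.2 -2.9] M [ 0.48  1.49 -0.03] w 0.0115 g 60.0 q [ 1.51  0.07 -1.08  2.18 -0.66  0.13  2.36]
time: 12.77
ee_pos: [0.5855, -0.2705, 0.1747]
eef_rot: [0.131, 0.904, -0.051, 0.404]
ft_force: [0.3, -0.8, -3.6]
width: 0.0112
grip_force: 60.0
t 12.77 p [ 0.5855 -0.2705  0.1747] y-yaw-90 -16.2 z [ 0.716 -0.199 -0.669] F [ 0.3 -0.8 -3.6] M [0.44 1.48 0.02] w 0.0112 g 60.0 q [ 1.51  0.07 -1.08  2.18 -0.66  0.13  2.37]
```

View pics/s4.png

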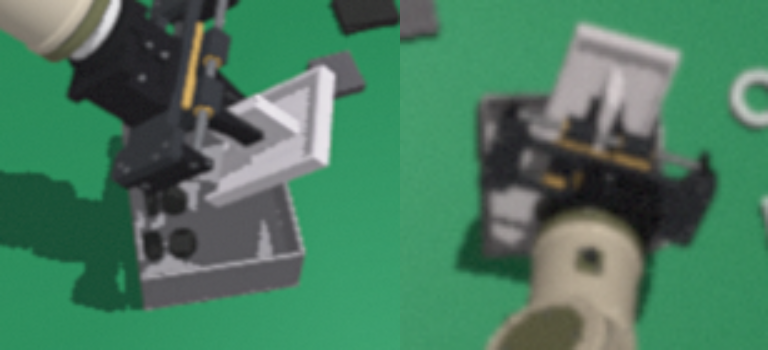

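All four buttons are in the bin, at about (150-185,195-245) in the crop. I'll level the tray and carry it toward the fixture.

```bash

python3 -m crank '{"steps":[[[0,0,0.3],[0.2,0.6,0]],[[0,0,0.3],[0.27,0.92,0]],[[0,0,0.3],[0.27,0.92,0]],[[0,0,0.3],[0.27,0.92,0]],[[0,0,0.2],[0.27,0.92,0]],[[0,0,0.1],[0.27,0.92,0]],[[0,0,0],[0.27,0.92,0]],[[0,0,0],[0.27,0.92,0]],[[0,0,0],[0.27,0.92,0]],[[0,0,0],[0.27,0.92,0]]]}'
python3 -m crank '{"steps":[[[0,0,0],[0.1,0.3,0]],[[0,0,0],[0,0,0]],[[0,0,0],[0,0,0]]]}';python3 st.py
```

```text
time: 13.7
ee_pos: [0.5884, -0.267, 0.2055]
eef_rot: [0.145, 0.988, 0.007, 0.045]
ft_force: [1.6, 0.1, -3.0]
width: 0.0114
grip_force: 60.0
time: 13.95
ee_pos: [0.5888, -0.2661, 0.2046]
eef_rot: [0.145, 0.989, 0.01, 0.033]
ft_force: [-0.3, 0.5, -2.9]
width: 0.0117
grip_force: 60.0
t 13.95 p [ 0.5888 -0.2661  0.2046] y-yaw-90 -16.62 z [ 0.069  0.009 -0.998] F [-0.3  0.5 -2.9] M [-0.   0.2  0. ] w 0.0117 g 60.0 q [ 0.91  0.43 -0.72  1.46  0.26  1.29  1.46]
```

```bash

python3 -m crank '{"steps":[[[0,0.3,0],[-0.1,0.79,0]],[[-0.1,0.6,0],[0,0,0.3]],[[-0.1,0.9,0],[0,0,0.3]],[[-0.1,0.9,0],[0,0,0.3]],[[-0.1,0.9,0],[0,0,0.3]],[[-0.1,0.9,0],[0,0,0.3]],[[-0.1,0.9,0],[0,0,0.3]],[[-0.1,0.9,0],[0,0,0.3]],[[-0.1,0.9,0],[0,0,0.3]],[[-0.1,0.9,0],[0,0,0.3]]]}'
python3 -m crank '{"steps":[[[-0.1,0.9,0],[0,0,0.3]],[[-0.1,0.9,0],[0,0,0.3]],[[-0.1,0.9,0],[0,0,0.3]],[[-0.1,0.9,0],[0,0,0.3]],[[-0.1,0.9,0],[0,0,0.3]],[[-0.1,0.9,0],[0,0,0.3]],[[-0.1,0.9,0],[0,0,0.3]],[[-0.1,0.9,0],[0,0,0.3]],[[-0.1,0.9,0],[0,0,0.3]],[[-0.1,0.9,0],[0,0,0.3]]]}'
python3 -m crank '{"steps":[[[-0.05,0.6,0],[0,0,0.3]],[[0,0.3,0],[0,0,0.2]],[[0,0,0],[0,0,0.2]],[[0,0,0],[0,0,0]],[[0,0,0],[0,0,0]]]}'
python3 st.py
```

```text
time: 14.78
ee_pos: [0.5654, -0.0617, 0.2054]
eef_rot: [0.027, 1.0, -0.0, -0.0]
ft_force: [0.8, 0.7, -3.4]
width: 0.0117
grip_force: 60.0
time: 15.62
ee_pos: [0.5401, 0.1635, 0.2053]
eef_rot: [-0.104, 0.995, -0.0, -0.0]
ft_force: [0.7, 1.0, -3.2]
width: 0.0118
grip_force: 60.0
time: 16.03
ee_pos: [0.5399, 0.1825, 0.2051]
eef_rot: [-0.132, 0.991, -0.001, -0.001]
ft_force: [0.5, -1.0, -3.5]
width: 0.0119
grip_force: 60.0
t 16.03 p [0.5399 0.1825 0.2051] y-yaw-90 15.21 z [-0.001 -0.001 -1.   ] F [ 0.5 -1.  -3.5] M [ 0.02  0.03 -0.01] w 0.0119 g 60.0 q [ 0.39  0.38 -0.99  1.6   0.32  1.34  1.2 ]
```

```bash

python3 -m crank '{"steps":[[[-0.1,0.5,-0.3],[0,0,0.06]],[[0,0.45,-0.8],[0,0,0]],[[0,0,-0.9],[0,0,0]],[[0,0,-0.9],[0,0,0]],[[0,0,-0.9],[0,0,0]],[[0,0,-0.9],[0,0,0]],[[0,0,-0.8],[0,0,0]],[[0,0,-0.5],[0,0,0]],[[0,0,-0.2],[0,0,0]],[[0,0,0],[0,0,0]]]}'
python3 -m crank '{"steps":[[[0,0,0],[0,0,0]],[[0,0,0],[0,0,0]]]}'
python3 st.py
 python3 - <<'E'
from h import *
a=cam('side')['pixels'];b=cam('top')['pixels']
a=cv2.resize(a[110:190,250:350],None,fx=5,fy=5);b=cv2.resize(b[170:250,230:290],None,fx=5,fy=5)
cv2.imwrite('pics/s5.png',np.hstack([a,b]))
E
```

```text
time: 16.87
ee_pos: [0.5366, 0.207, 0.0494]
eef_rot: [-0.136, 0.991, -0.0, -0.001]
ft_force: [0.1, -0.3, -4.2]
width: 0.0116
grip_force: 60.0
time: 17.03
ee_pos: [0.5378, 0.2078, 0.0515]
eef_rot: [-0.136, 0.991, -0.0, 0.001]
ft_force: [-0.0, 0.3, -3.5]
width: 0.0116
grip_force: 60.0
t 17.03 p [0.5378 0.2078 0.0515] y-yaw-90 15.6 z [ 0.001  0.    -1.   ] F [-0.   0.3 -3.5] M [0.1  0.06 0.04] w 0.0116 g 60.0 q [ 0.27  0.55 -0.9   1.74  0.48  1.09  1.05]
```

View pics/s5.png

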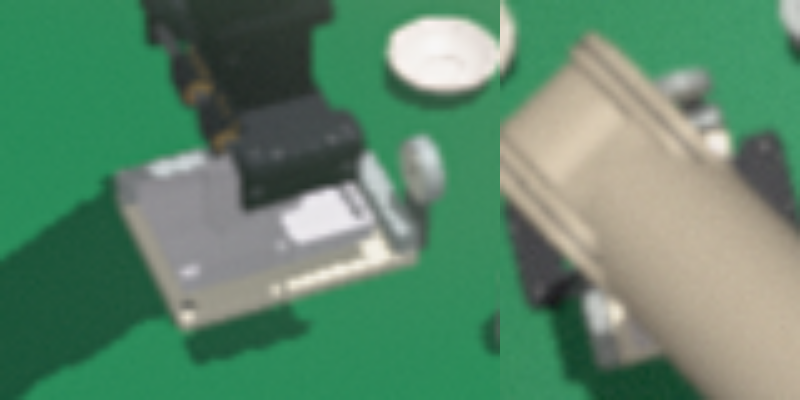

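The tray sits above the plate, parallel to it and inside both stops. Lowering gently.

```bash

python3 -m crank '{"steps":[[[0,0,-0.2],[0,0,0]],[[0,0,-0.2],[0,0,0]],[[0,0,-0.14],[0,0,0]],[[0,0,0],[0,0,0]],[[0,0,0],[0,0,0]],[[0,0,0],[0,0,0]]]}';python3 st.py
python3 -m crank '{"steps":[[[0,0,-0.04],[0,0,0]],[[0,0,-0.04],[0,0,0]],[[0,0,0],[0,0,0]],[[0,0,0],[0,0,0]],[[0,0,0],[0,0,0]]]}';python3 st.py
```

```text
time: 17.63
ee_pos: [0.537, 0.2076, 0.0368]
eef_rot: [-0.136, 0.991, -0.0, -0.0]
ft_force: [-0.6, 0.4, -4.2]
width: 0.0112
grip_force: 60.0
t 17.63 p [0.537  0.2076 0.0368] y-yaw-90 15.62 z [-0.001 -0.    -1.   ] F [-0.6  0.4 -4.2] M [0.1  0.04 0.01] w 0.0112 g 60.0 q [ 0.26  0.57 -0.89  1.75  0.5   1.07  1.04]
time: 18.05
ee_pos: [0.537, 0.2075, 0.0348]
eef_rot: [-0.136, 0.991, -0.0, -0.0]
ft_force: [-0.5, -0.3, -4.2]
width: 0.0114
grip_force: 60.0
t 18.05 p [0.537  0.2075 0.0348] y-yaw-90 15.61 z [-0.001 -0.001 -1.   ] F [-0.5 -0.3 -4.2] M [ 0.06  0.04 -0.01] w 0.0114 g 60.0 q [ 0.26  0.57 -0.89  1.75  0.5   1.06  1.04]
```

```bash

for i in 1 2 3 4; do python3 -m crank '{"steps":[[[0,0,-0.02],[0,0,0]],[[0,0,0],[0,0,0]],[[0,0,0],[0,0,0]]]}' >/dev/null;python3 st.py|cut -c1-140; done
```

```text
t 18.3 p [0.537  0.2075 0.0347] y-yaw-90 15.61 z [-0.001 -0.001 -1.   ] F [-3.2 -2.5  4.3] M [-0.3   0.64 -0.03] w 0.0115 g 60.0 q [ 0.25  0
t 18.55 p [0.5371 0.2075 0.0346] y-yaw-90 15.61 z [-0.    -0.001 -1.   ] F [-5.8 -3.3 10.2] M [-0.65  1.25 -0.02] w 0.0113 g 60.0 q [ 0.25  
t 18.8 p [0.5371 0.2075 0.0346] y-yaw-90 15.61 z [-0.    -0.001 -1.   ] F [-7.4 -5.1 16.3] M [-0.95  1.74 -0.02] w 0.0119 g 60.0 q [ 0.25  0
t 19.05 p [0.5371 0.2075 0.0346] y-yaw-90 15.61 z [-0.    -0.002 -1.   ] F [-10.3  -6.4  21.6] M [-1.18  2.25  0.01] w 0.0117 g 60.0 q [ 0.2
```

```bash
cat > sf.py <<'E'
from h import *
s=monitor.read_state();a=np.radians(15.6);A=np.array([[np.cos(a),np.sin(a)],[-np.sin(a),np.cos(a)]]);M=R.from_quat(s['eef_rot']).as_matrix()
f=s['ft_force']
print('t',round(s['time'],2),'pos(fix axes mm)',(1e3*A@s['ee_pos'][:2]).round(1),'z',round(1e3*s['ee_pos'][2],1),'yaw',round(np.degrees(np.arctan2(M[1,1],M[0,1]))-90,2),'F',(A@f[:2]).round(1),round(f[2],1),'M',np.round(s['torque'],2),'g',round(s['grip_force'],0))
E
python3 -m crank '{"steps":[[[0,0,0.07],[0,0,0]],[[0,0,0],[0,0,0]],[[0,0,0],[0,0,0]]]}' >/dev/null;python3 sf.py
python3 -m crank '{"steps":[[[0.15,0.04,0],[0,0,0]],[[0.15,0.04,0],[0,0,0]],[[0,0,0],[0,0,0]],[[0,0,0],[0,0,0]]]}' >/dev/null;python3 sf.py
for i in 1 2; do python3 -m crank '{"steps":[[[0.04,0.01,0],[0,0,0]],[[0,0,0],[0,0,0]],[[0,0,0],[0,0,0]]]}' >/dev/null;python3 sf.py; done
```

```text
t 19.3 pos(fix axes mm) [573.3  55.5] z 34.6 yaw 15.61 F [-0.5 -0.5] 2.1 M [-0.09  0.29  0.01] g 60.0
t 19.63 pos(fix axes mm) [581.4  55.5] z 34.6 yaw 15.61 F [0.6 0.2] 0.9 M [ 0.17 -0.19  0.01] g 60.0
t 19.88 pos(fix axes mm) [581.5  55.5] z 34.6 yaw 15.62 F [-3.   0.6] 4.6 M [-0.09  0.67 -0.03] g 60.0
t 20.13 pos(fix axes mm) [582.4  55.6] z 34.6 yaw 15.63 F [-4.   0.2] 5.9 M [-0.15  0.92  0.01] g 60.0
```

```bash

python3 -m crank '{"steps":[[[0.04,0.01,0.02],[0,0,0]],[[0,0,0],[0,0,0]],[[0,0,0],[0,0,0]]]}' >/dev/null;python3 sf.py
for i in 1 2 3 4 5; do python3 -m crank '{"steps":[[[0.04,0.01,0],[0,0,0]],[[0,0,0],[0,0,0]],[[0,0,0],[0,0,0]]]}' >/dev/null;python3 sf.py; done
```

```text
t 20.38 pos(fix axes mm) [583.8  55.2] z 34.7 yaw 15.61 F [-0.7  1. ] -1.6 M [0.15 0.02 0.  ] g 60.0
t 20.63 pos(fix axes mm) [584.9  55.1] z 34.8 yaw 15.6 F [-0.5 -0.8] -3.0 M [ 0.08  0.03 -0.01] g 60.0
t 20.88 pos(fix axes mm) [585.9  55.1] z 34.9 yaw 15.61 F [-0.2  0.7] -4.0 M [ 0.03  0.07 -0.05] g 60.0
t 21.13 pos(fix axes mm) [587.   55.2] z 35.0 yaw 15.61 F [-0.1 -0.5] -3.6 M [ 0.04  0.08 -0.01] g 60.0
t 21.38 pos(fix axes mm) [588.   55.2] z 35.0 yaw 15.62 F [-0.1 -0.6] -3.6 M [0.07 0.03 0.03] g 60.0
t 21.63 pos(fix axes mm) [589.   55.1] z 35.0 yaw 15.61 F [0.1 0.1] -3.3 M [-0.    0.13  0.  ] g 60.0
```

```bash

for i in 1 2 3 4 5; do python3 -m crank '{"steps":[[[0.04,0.01,0],[0,0,0]],[[0,0,0],[0,0,0]],[[0,0,0],[0,0,0]]]}' >/dev/null;python3 sf.py; done
```

```text
t 21.88 pos(fix axes mm) [589.2  55.3] z 34.8 yaw 15.63 F [-5.7  1.1] -0.5 M [-0.16  1.14 -0.19] g 60.0
t 22.13 pos(fix axes mm) [589.2  55.3] z 34.8 yaw 15.63 F [-10.8   0.5] 3.8 M [-0.52  2.11 -0.22] g 60.0
t 22.38 pos(fix axes mm) [589.2  55.3] z 34.7 yaw 15.65 F [-16.3  -1.3] 8.2 M [-0.99  3.24 -0.23] g 60.0
t 22.63 pos(fix axes mm) [589.2  55.3] z 34.7 yaw 15.66 F [-22.5  -0.6] 13.2 M [-1.43  4.3  -0.22] g 60.0
t 22.88 pos(fix axes mm) [589.2  55.3] z 34.7 yaw 15.68 F [-28.3  -2.3] 17.4 M [-1.87  5.4  -0.17] g 60.0
```

```bash

python3 -m crank '{"steps":[[[-0.18,-0.05,0],[0,0,-0.02]],[[0,0,0],[0,0,0]],[[0,0,0],[0,0,0]]]}' >/dev/null;python3 sf.py
python3 -m crank '{"steps":[[[-0.04,0.15,0],[0,0,0]],[[-0.04,0.15,0],[0,0,0]],[[0,0,0],[0,0,0]],[[0,0,0],[0,0,0]]]}' >/dev/null;python3 sf.py
for i in 1 2 3 4; do python3 -m crank '{"steps":[[[-0.01,0.04,0],[0,0,0]],[[0,0,0],[0,0,0]],[[0,0,0],[0,0,0]]]}' >/dev/null;python3 sf.py; done
```

```text
t 23.13 pos(fix axes mm) [589.2  55.1] z 35.0 yaw 15.52 F [-4.8  1.7] -0.9 M [-0.07  0.98 -0.12] g 60.0
t 23.47 pos(fix axes mm) [589.2  62.2] z 34.7 yaw 15.49 F [-6.3 -2.2] 0.4 M [-0.61  1.05 -0.08] g 60.0
t 23.72 pos(fix axes mm) [589.2  62.4] z 34.7 yaw 15.45 F [-6.4 -5.2] 1.4 M [-1.13  1.08 -0.15] g 60.0
t 23.97 pos(fix axes mm) [589.2  63. ] z 34.7 yaw 15.43 F [-6.1 -5.9] 2.5 M [-1.42  1.13 -0.08] g 60.0
t 24.22 pos(fix axes mm) [589.2  63.9] z 34.7 yaw 15.43 F [-7.2 -6.1] 2.4 M [-1.48  1.15 -0.1 ] g 60.0
t 24.47 pos(fix axes mm) [589.2  64.8] z 34.7 yaw 15.42 F [-6.5 -6.2] 1.0 M [-1.66  1.22 -0.15] g 60.0
```

```bash

for i in 1 2 3 4 5; do python3 -m crank '{"steps":[[[-0.01,0.04,0],[0,0,0]],[[0,0,0],[0,0,0]],[[0,0,0],[0,0,0]]]}' >/dev/null;python3 sf.py; done
```

```text
t 24.72 pos(fix axes mm) [589.2  65.8] z 34.7 yaw 15.42 F [-6.6 -6.7] 2.8 M [-1.62  1.17 -0.07] g 60.0
t 24.97 pos(fix axes mm) [589.2  66.8] z 34.7 yaw 15.41 F [-7.2 -6.6] 3.3 M [-1.69  1.23 -0.14] g 60.0
t 25.22 pos(fix axes mm) [589.2  67.7] z 34.8 yaw 15.41 F [-7.7 -7.6] 4.3 M [-1.76  1.28 -0.07] g 60.0
t 25.47 pos(fix axes mm) [589.2  68.7] z 34.7 yaw 15.41 F [-8.2 -7.5] 3.9 M [-1.79  1.26 -0.05] g 60.0
t 25.72 pos(fix axes mm) [589.2  69.6] z 34.7 yaw 15.41 F [-8. -7.] 4.6 M [-1.89  1.31 -0.1 ] g 60.0
```

```bash

python3 -m crank '{"steps":[[[-0.01,0.04,0.01],[0,0,0]],[[0,0,0],[0,0,0]],[[0,0,0],[0,0,0]]]}' >/dev/null;python3 sf.py
for i in 1 2 3 4 ; do python3 -m crank '{"steps":[[[-0.01,0.04,0],[0,0,0]],[[0,0,0],[0,0,0]],[[0,0,0],[0,0,0]]]}' >/dev/null;python3 sf.py; done
```

```text
t 25.97 pos(fix axes mm) [589.3  70.6] z 34.9 yaw 15.41 F [-7.6 -7.2] 2.8 M [-1.87  1.18 -0.05] g 60.0
t 26.22 pos(fix axes mm) [589.3  70.7] z 34.9 yaw 15.37 F [-9.4 -9.8] 5.0 M [-2.54  1.2  -0.07] g 60.0
t 26.47 pos(fix axes mm) [589.3  70.6] z 34.9 yaw 15.33 F [ -9.4 -13. ] 6.1 M [-3.23  1.29 -0.06] g 60.0
t 26.72 pos(fix axes mm) [589.3  70.6] z 34.9 yaw 15.28 F [-11.8 -15.7] 7.9 M [-3.79  1.34  0.01] g 60.0
t 26.97 pos(fix axes mm) [589.3  70.6] z 34.9 yaw 15.24 F [-12.8 -19.2] 9.3 M [-4.44  1.41  0.04] g 60.0
```

```bash

python3 -m crank '{"steps":[[[0.03,0.01,0.02],[0,0,0]],[[0,0,0],[0,0,0]],[[0,0,0],[0,0,0]],[[0,0,0],[0,0,0]]]}' >/dev/null;python3 sf.py;python3 st.py
 python3 - <<'E'
from h import *
a=cam('side')['pixels'];b=cam('top')['pixels']
a=cv2.resize(a[115:190,255:350],None,fx=8,fy=8,interpolation=cv2.INTER_CUBIC)
cv2.imwrite('pics/s6.png',a)
E
```

```text
t 27.3 pos(fix axes mm) [589.3  70.6] z 34.9 yaw 15.25 F [-14.  -20.4] 7.5 M [-4.52  1.81  0.01] g 60.0
t 27.3 p [0.5486 0.2265 0.0349] y-yaw-90 15.25 z [-0.004 -0.011 -1.   ] F [ -8.  -23.4   7.5] M [-4.52  1.81  0.01] w 0.0117 g 60.0 q [ 0.2   0.61 -0.87  1.7   0.52  1.09  1.  ]
```

View pics/s6.png

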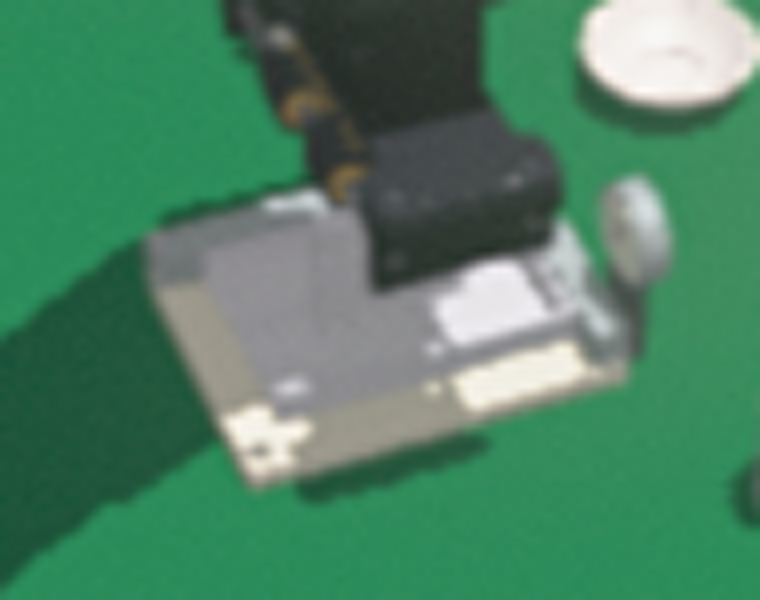

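Equal cream strips remain on the two free sides, and the tray is in the corner. The tool has rolled about 0.6° under the push, so I'll take that out to keep the tray flat and ease the y push.

```bash

python3 -m crank '{"steps":[[[0,0,0],[0.07,-0.02,0]],[[0,0,0],[0.07,-0.03,0]],[[0,0,0],[0,0,0]],[[0,0,0],[0,0,0]]]}' >/dev/null;python3 sf.py;python3 st.py
python3 -m crank '{"steps":[[[0.01,-0.03,0],[0,0,0]],[[0,0,0],[0,0,0]],[[0,0,0],[0,0,0]],[[0,0,0],[0,0,0]]]}' >/dev/null;python3 sf.py;python3 st.py
```

```text
t 27.73 pos(fix axes mm) [589.3  70.7] z 34.7 yaw 15.26 F [-11.6 -18.3] 5.3 M [-4.69  1.59  0.04] g 60.0
t 27.73 p [0.5486 0.2266 0.0347] y-yaw-90 15.26 z [ 0.001  0.002 -1.   ] F [ -6.3 -20.7   5.3] M [-4.69  1.59  0.04] w 0.0115 g 60.0 q [ 0.21  0.6  -0.87  1.7   0.52  1.08  1.01]
t 28.07 pos(fix axes mm) [589.3  70.7] z 34.7 yaw 15.29 F [-12.3 -16. ] 5.0 M [-4.27  1.63 -0.02] g 60.0
t 28.07 p [0.5486 0.2266 0.0347] y-yaw-90 15.29 z [ 0.001  0.003 -1.   ] F [ -7.6 -18.7   5. ] M [-4.27  1.63 -0.02] w 0.0114 g 60.0 q [ 0.21  0.6  -0.87  1.71  0.51  1.08  1.01]
```

```bash

python3 -m crank '{"steps":[[[0.02,0,0.01],[-0.02,0,0]],[[0,0,0],[0,0,0]],[[0,0,0],[0,0,0]],[[0,0,0],[0,0,0]],[[0,0,0],[0,0,0]],[[0,0,0],[0,0,0]],[[0,0,0],[0,0,0]],[[0,0,0],[0,0,0]]]}' >/dev/null;python3 sf.py;python3 st.py
python3 - <<'E'
from meas import *
# bystanders and buttons check
for n in('top','side'):
    c=cam(n);o=dict(np.load(n+'0.npz'))
    def comps(c):
        hsv=cv2.cvtColor(c['pixels'],cv2.COLOR_BGR2HSV);g=((hsv[...,0]>55)&(hsv[...,0]<85)&(hsv[...,1]>90))
        _,_,s,ce=cv2.connectedComponentsWithStats((~g).astype(np.uint8));return [(tuple(ce[i].round(1)),int(s[i,4])) for i in range(1,len(s)) if 150<s[i,4]<6000]
    A,B=comps(o),comps(c)
    print(n,[(tuple(map(float,a)),min(round(float(np.hypot(*np.subtract(a,b))),1) for b,_ in B)) for a,k in A])
E
```

```text
t 28.73 pos(fix axes mm) [589.4  70.7] z 34.8 yaw 15.31 F [-13.  -15.4] 5.0 M [-4.18  1.95 -0.03] g 60.0
t 28.73 p [0.5486 0.2266 0.0348] y-yaw-90 15.31 z [-0.     0.001 -1.   ] F [ -8.4 -18.4   5. ] M [-4.18  1.95 -0.03] w 0.0119 g 60.0 q [ 0.21  0.6  -0.87  1.7   0.52  1.08  1.01]
top [((101.0, 195.0), 0.0), ((328.3, 158.0), 0.0), ((293.0, 172.0), 0.0), ((221.3, 177.3), 44.0), ((352.5, 172.7), 0.0), ((261.7, 215.6), 53.7), ((446.9, 196.2), 0.0), ((396.5, 216.5), 0.0), ((205.5, 218.3), 0.1), ((331.0, 232.8), 63.8), ((455.4, 254.2), 0.2)]
side [((293.8, 111.8), 45.4), ((338.3, 120.7), 0.1), ((304.8, 152.9), 46.5), ((357.8, 170.3), 0.1), ((385.8, 203.4), 0.1), ((292.3, 215.9), 72.9), ((374.0, 229.7), 0.1), ((323.5, 281.8), 0.0), ((370.7, 359.1), 0.0), ((270.0, 384.6), 0.0)]
```

```bash
python3 -c "
from bench import ticket;print(ticket.close_job())"
```

```text
the job is handed in; nothing more can be done
None
```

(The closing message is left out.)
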